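# Clamp the tube and set the purge gas valve

### The job

Get the square tube ready for purging: first swing the clamp arm over so that it rests down on the tube, and only then turn the red valve lever until it lies in line with the yellow setting tab. Do not shift the yellow tab or pull the tube out of its nest, and leave the mug standing.

Things in the scene. Friction and masses are not known exactly. Their poses are not given: they have to be found in the camera images.
- purge_stand: Fixed grey base plate 230 x 400 x 8 mm carrying everything. Frame: origin on the table near the plate's centre; the plate reaches x -110..+120, y -190..+210 mm; x points away from the robot side, y to the left, z up. Right part: tube nest (tube axis at y -105 mm) with the clamp post outside it. Left part: blue valve panel.
- valve_panel: Blue panel with white scale marks, 150 mm wide, sloping 35 degrees down towards the robot side. Origin where the valve's axis meets its face, on the stand at (30, 80, 87) mm; x up the slope, y left, z along its normal. It reaches x -115..+50, y -75..+75 mm.
- pipe_mid (a point): Middle of the steel supply pipe (27 mm thick, fittings 35 mm) that bridges over the valve: a level run along the stand's y, axis at height 250 mm, on the stand at (-40, 80); its ends, 100 mm to either side, run back level to uprights at x +45. It bars the lever from straight above: tilt the tool to about the panel's normal, in front of and under the pipe.
- clamp_arm (a joint): Hinge angle of the steel clamp arm, rad. The hinge axis runs along the stand's x. 0: arm level, pointing to the stand's +y, its rubber pad on top of the tube. pi/2: upright. It starts leaning outward (to -y) against its stop at about 2.1. It falls by its own weight to whichever side of upright it is on.
- clamp_hinge (a point): Middle of the clamp hinge, on the stand at (0, -155, 98) mm. Axes as the stand's.
- clamp_grip (a point): Middle of the black round grip of the clamp arm (22 mm thick, 45 mm long, ending 118 mm from the hinge), 95 mm from the hinge. Its y axis points along the arm away from the hinge, x along the hinge. The arm below the grip is a flat bar 24 mm wide (along x) and 14 mm thick; the rubber pad sits 50 mm from the hinge.
- valve_lever (a joint): Angle of the red valve lever about the panel's normal, rad: 0 shut (lever points down the slope and to the left), pi/4 straight down the slope, pi/2 fully open (down the slope and to the right). Starts 0 to 0.12. It is stiff enough to stay where it is left (about 0.25 N m).
- lever_hub (a point): Point on the valve's axis at the height of the lever's middle, 45 mm above the panel. z along the panel's normal (out of the panel), x along the lever towards its tip.
- lever_grip (a point): Middle of the lever's red grip, 62 mm from the axis, 45 mm above the panel. The grip is a bar 60 mm long, 18 mm wide (across the lever) and 16 mm thick (along the normal), reaching 30 to 90 mm from the axis. x along the lever towards its tip, y across it, z along the panel's normal.
- set_tab (a joint): Angle of the yellow setting tab, rad, on the same axis and from the same zero as the lever: the lever is right when both are equal. Starts between 0.6 and 1.35.
- tab_tip (a point): Top of the yellow tab, a block 18 x 10 x 14 mm at the end of a flat yellow strip on the panel, 99 mm from the valve's axis and 19 mm above the panel. x points away from the axis, z along the panel's normal.
- square_tube: Loose rusty square steel tube 66 x 66 x 180 mm lying in the nest along the stand's x, between low rails. Origin in the middle of its underside, 8 mm above the table; its length is along its own y; its top is 74 mm above the table.
- mug: White dotted mug, 82 mm across (114 mm with its handle), 91 mm high, loose, a bystander to the right of the stand. Origin in the middle of its underside, z up.

How it is judged (in metres and radians):
On the way:
1. the clamp arm is down on the tube while the valve is still shut (value of joint clamp_arm below 0.08 rad and value of joint valve_lever below 0.3 rad), for 0.2 s.
At the end, for the whole second after the job is handed in: The clamp arm rests on the tube (joint between -0.06 and 0.08 rad), the lever is at rest within 0.10 rad (about 6 degrees) of the yellow tab, the tube lies within 20 mm of where it was, and the mug stands upright (value of joint clamp_arm between -0.06 and 0.08 rad and angle between the x axis of lever_grip and the x axis of tab_tip, either way round below 0.1 rad and velocity of joint valve_lever between -0.05 and 0.05 rad/s and distance of square_tube from where it was at the start of the episode below 0.02 m and linear speed of square_tube below 0.02 m/s and angle between mug's own z axis and vertical below 0.3 rad); the robot touches nothing.
It fails at once if the valve lever is opened before the clamp arm is down (value of joint valve_lever above 0.3 rad and value of joint clamp_arm above 0.15 rad).
It fails at once if the yellow tab is shifted by more than 8 mm (distance of tab_tip from where it was at the start of the episode above 0.008 m).
It fails at once if the tube is shifted by more than 20 mm (distance of square_tube from where it was at the start of the episode above 0.02 m).
It fails at once if the mug is knocked over (angle between mug's own z axis and vertical above 0.5 rad).
It also fails if it takes over 48 s, if anything falls off the work surface, if the arm or the gripper's body presses on something with over 40 N, if the wrist force passes 120 N, or if a joint passes its speed limit or range.

### The arm

A 6-joint arm with a two-finger parallel gripper is mounted at the origin on a cart in front of the work surface, level with it; the furniture and walls round the work are solid. World frame = base frame: x ahead of the robot, y to its left, z up, the work surface at z = 0. Lengths are in mm, angles in rad, forces in N, time in s.
With the tool pointing down it reaches from about 225 to 725 mm from the base axis. Payload 3.1 kg.
Tool frame: the origin (TCP) lies at the very end of the fingers, on their centre line; the grasp point (between the pads) lies 19 mm behind it; z points along the fingers, y is the line along which they close (so a half turn about z gives the same grasp; the last joint's range is limited). The gripper opens to 85 mm and grips with 20 to 120 N. Pads are 22 mm wide; open, the fingers measure 114 mm over their backs; the gripper's body (76 mm by 85 mm) begins 54 mm behind the grasp point. The pads swing forward as they close: fully open they stand 13 mm farther back than shut.
Start: joints at [1.186, 0.048, 0.099, 1.622, 0, 1.443], TCP at [133.351, 507.774, 198.712] pointing down, gripper open.
Joint ranges: [-2.91, 2.91], [-0.99, 1.94], [-1.21, 1.42], [-2.12, 2.29], [-1.49, 1.47], [-3.14, 3.14]. Speed limits (rad/s): [2.79, 2.79, 3.14, 3.14, 3.14, 3.14].

### API

Orientations are given as a unit quaternion [x, y, z, w].
In Python, from bench import sense, snapshot, get_calibration, close_job gives the robot as it stands. The module is installed in compiled form; this text tells all that it offers.
- The arm moves only by the tool play_rows, never from a script. Its argument "rows" is a list that holds one entry, the list of rows, each a list of 7 numbers: the finger opening in mm, from 0 to 85.4, then the shift along the tool's x, y, z in units of 0.2 m (1.0 is 0.2 m), then the turn, a rotation vector about the tool's x, y, z in units of 90 degrees (1.0 is 90 degrees). In form: [[[grip, x, y, z, ax, ay, az], ...]]. A call has 1 to 5 rows; each row is the pose to reach, as a shift and turn from the pose commanded when the call began, along the tool's axes at that moment; what a row does not reach only later rows make up. A row lasts 1/8 s, in which the tool goes at most 62.5 mm and 10.7 degrees, less where a joint would pass 70% of its speed; a pose out of reach is approached as far as the arm can. A call with a number of a shift or a turn outside -1 to 1 is refused whole. A call with a gripper value outside its range is refused whole. The fingers move at their own pace and stop on an object; "newtons" is the grip in N (left out, the last holds). Time passes only in rows, so rows that repeat a pose let the fingers close. It gives the time, the measured TCP pose, the force, the opening and the grip force at its end, in the units of the state.
- sense(): the state, without advancing time (a new reading comes with each control period).
- snapshot(name): name is "side" or "top" or "wrist"; returns the picture (384x512x3 uint8, blue, green, red); there is no depth.
- get_calibration(name): a dict with "camera_matrix" (3x3 intrinsics, pixels), "extrinsics" (4x4, takes a point from camera to world coordinates); the wrist camera has in their place "mount" (4x4, takes a point from camera to tool coordinates, whose origin is the TCP and whose axes are the flange's). Camera axes: x right, y down, z forward; pixel columns grow to the right and rows downward; lengths in mm; the calibration is good to about 2 mm. The wrist camera is an equidistant fisheye: a pixel r from the principal point sees the ray r / f radians off the axis. A picture is of the moment at which its call begins: read the wrist's pose just before it. get_calibration takes no time and is no camera call.
- close_job(): hands the job in; it is judged then, once.
The state is a dict: "time_s": time; "joint_positions": joint angles; "qd": joint speeds; "tau": joint torques, N m; "position": TCP position; "orientation": TCP orientation; "contact_force": force on the tool from outside, world axes, zero at the start; "wrist_torque": the same for the moment, N m; "width": finger opening in mm; "grip_force": force on a finger pad.
Only numpy, scipy, OpenCV 4.12 (cv2) and the standard library are available. Lean on these libraries where they do the work, as an engineer would, in place of code of your own. Each camera call takes 0.05 s, during which the arm holds its last target. There are 200 camera calls.

## Working session

There is one attempt and no reset: what is moved stays moved. The work goes in short steps, Python scripts to look and compute and a tool call to move; the robot and the scene stay as the last step left them, time stands still between calls to the robot, and variables do not carry over. Pictures are saved under pics/ and viewed, at most 10 in all, crops included, and the job is handed in when it is done.

Besides the shell and the picture viewer there is one more tool, called after "Emit:" as name(argument=value, ...) on one line, values as JSON. play_rows: Moves the arm, as the interface text tells. Its arguments: {"type":"object","properties":{"rows":{"type":"array"},"newtons":{"type":"number"}},"required":["rows"]}

```bash
mkdir -p pics; python3 - <<'E'
from bench import *
import cv2,numpy as np
np.set_printoptions(precision=4,suppress=True)
s=sense();print(s['time_s'],s['position'],s['orientation'])
for n in ("side","top"):
    im=snapshot(n);cv2.imwrite(f"pics/{n}0.png",im)
    c=get_calibration(n);print(n,np.array(c['camera_matrix']),np.array(c['extrinsics']))
print(get_calibration("wrist"))
a=[cv2.imread(f"pics/{n}0.png") for n in("side","top")]
E
```

```text
0.0 [133.0911 507.1391 197.5006] [ 0.128   0.9918 -0.0011 -0.0003]
side [[432.4961   0.     261.4388]
 [  0.     432.4961 189.116 ]
 [  0.       0.       1.    ]] [[   0.8888   -0.2111    0.4068   81.1314]
 [  -0.4583   -0.3998    0.7938 -738.7588]
 [  -0.0049   -0.892    -0.4521  667.2035]
 [   0.        0.        0.        1.    ]]
top [[442.8098   0.     255.2028]
 [  0.     442.8098 184.0708]
 [  0.       0.       1.    ]] [[   0.0117   -0.9979    0.063   459.8594]
 [  -0.9999   -0.0113    0.0067  119.9804]
 [  -0.0059   -0.063    -0.998  1460.5513]
 [   0.        0.        0.        1.    ]]
{'camera_matrix': array([[297.3186,   0.    , 254.3027],
       [  0.    , 297.3186, 193.1587],
       [  0.    ,   0.    ,   1.    ]]), 'mount': array([[  -0.001 ,   -0.9569,   -0.2903,   73.9567],
       [   1.    ,   -0.0006,   -0.0015,   -0.4576],
       [   0.0013,   -0.2903,    0.9569, -175.2007],
       [   0.    ,    0.    ,    0.    ,    1.    ]])}
```

View pics/side0.png

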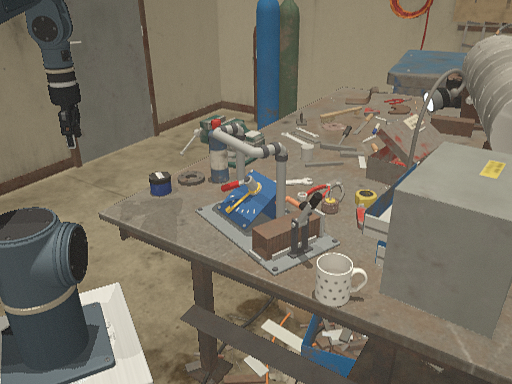

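View pics/top0.png

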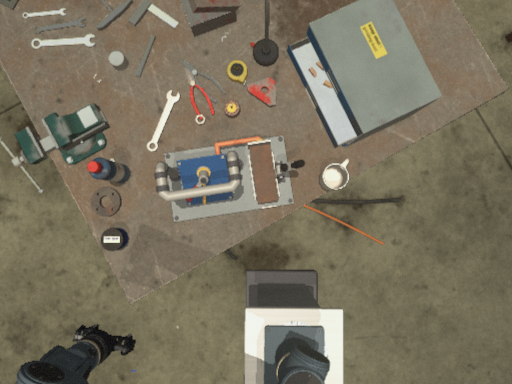

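The side view shows the stand around (270,220), with the clamp leaning to -y and the mug at (337,278). In the top view the plate spans about (164..298, 136..221). I'll enlarge both.

```bash
python3 - <<'E'
import cv2
a=cv2.imread("pics/top0.png")[125:230,150:360];cv2.imwrite("pics/topc.png",cv2.resize(a,None,fx=3.8,fy=3.8,interpolation=cv2.INTER_CUBIC))
a=cv2.imread("pics/side0.png")[110:310,185:385];cv2.imwrite("pics/sidec.png",cv2.resize(a,None,fx=3,fy=3,interpolation=cv2.INTER_CUBIC))
E
```

```text
(no output)
```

View pics/topc.png

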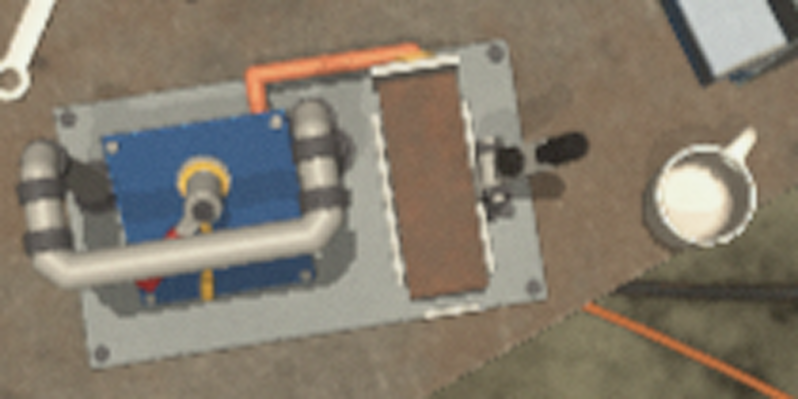

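View pics/sidec.png

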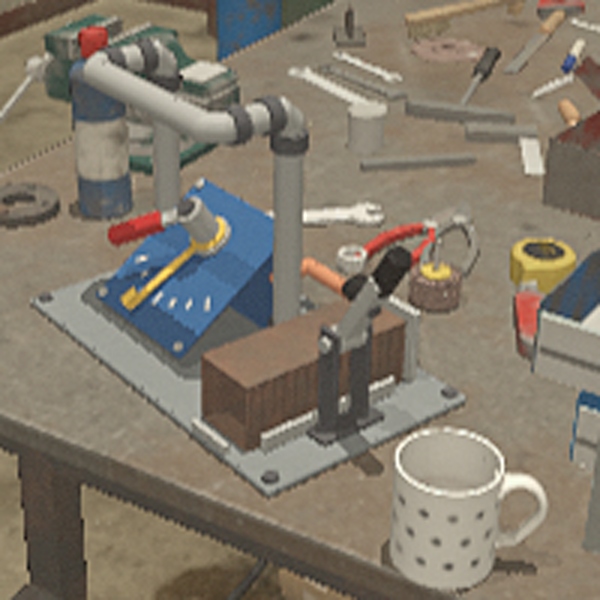

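```bash
cat > h.py <<'E'
import numpy as np,cv2
from scipy.spatial.transform import Rotation as R
from bench import *
np.set_printoptions(precision=4,suppress=True)
def ray(n,p):
    c=get_calibration(n);T=np.array(c['extrinsics']);K=np.array(c['camera_matrix'])
    return T[:3,3],T[:3,:3]@np.linalg.inv(K)@[p[0],p[1],1]
def onplane(n,p,o,nn):
    a,d=ray(n,p);return a+d*(np.dot(np.subtract(o,a),nn)/np.dot(d,nn))
def proj(n,P):
    c=get_calibration(n);T=np.linalg.inv(np.array(c['extrinsics']));q=np.array(c['camera_matrix'])@(T[:3,:3]@P+T[:3,3]);return q[:2]/q[2]
E
cat > m.py <<'E'
from h import *
M=np.array([[120,210],[120,-190],[-110,-190],[-110,210]],float)
def fit(P):
    mc=M.mean(0);pc=P.mean(0);H=(M-mc).T@(P-pc)
    th=np.arctan2(H[0,1]-H[1,0],H[0,0]+H[1,1]);r=np.array([[np.cos(th),-np.sin(th)],[np.sin(th),np.cos(th)]])
    t=pc-r@mc;print(th,t,'res',np.linalg.norm(M@r.T+t-P,axis=1));return th,t
c=np.array([[55,107],[506,40],[545,297],[93,367]])/3.8+[150,125]
th,t=fit(np.array([onplane("top",p,[0,0,8],[0,0,1])[:2] for p in c]))
# side: visible corners left (30,300), front (272,493), right (468,402)
for p,m in (((30,300),M[3]),((272,493),M[2]),((468,402),M[1])):
    w=onplane("side",np.array(p)/3+[185,110],[0,0,8],[0,0,1]);r=R.from_euler('z',th).as_matrix();print('side',m,(r.T@(w-[t[0],t[1],0]))[:2])
Rs=R.from_euler('z',th).as_matrix()
a=np.radians(35)
# panel x up slope = stand (cos,0,sin) ; z normal=(-sin,0,cos)
Pp=np.array([[np.cos(a),0,-np.sin(a)],[0,1,0],[np.sin(a),0,np.cos(a)]])
Rp=Rs@Pp;op=Rs@[30,80,87]+[t[0],t[1],0]
np.savez("pose.npz",th=th,t=t,Rs=Rs,Rp=Rp,op=op)
print('op',op)
for n in("side","top"):
    im=cv2.imread(f"pics/{n}0.png");hsv=cv2.cvtColor(im,cv2.COLOR_BGR2HSV)
    for nm,lo,hi,h in (("red",(0,150,90),(6,255,255),45),("yel",(18,120,110),(30,255,255),12)):
        m=cv2.inRange(hsv,lo,hi)
        ys,xs=np.nonzero(m)
        o=op+Rp[:,2]*h
        L=np.array([Rp.T@(onplane(n,(x,y),o,Rp[:,2])-op) for x,y in zip(xs,ys)])[:,:2]
        k=(np.linalg.norm(L,axis=1)<112)&(np.linalg.norm(L,axis=1)>35);L=L[k]
        rr=np.linalg.norm(L,axis=1);ang=np.arctan2(L[:,1],-L[:,0]) # 0 = downslope, + left
        print(n,nm,len(L),'angle joint',np.pi/4-np.median(ang),np.std(ang),rr.min() if len(rr) else 0,rr.max() if len(rr) else 0)
        if nm=="yel":
            q=rr>60;print('   far',np.pi/4-np.median(ang[q]),q.sum())
E
python3 m.py
```

```text
0.16236838018126976 [566.6342 205.8228] res [1.8029 2.6509 3.5189 3.1608]
side [-110.  210.] [-107.4213  202.0497]
side [-110. -190.] [-104.3734 -195.5037]
side [ 120. -190.] [ 116.7481 -199.0252]
op [583.3072 289.6202  87.    ]
side red 98 angle joint 0.006160806348851522 0.13814408222626376 35.43785717267634 88.09182539709487
side yel 74 angle joint 0.7388558119112585 0.09344648724980806 36.10248342626622 104.10534460927012
   far 0.7067782349204128 52
top red 8 angle joint 0.02429754386487626 0.08447928354915081 36.118205397546 90.46573348270752
top yel 25 angle joint 0.6064459549031305 0.030842309478782852 37.44617894431837 108.78665656135463
   far 0.6064459549031305 21
```

```bash
cat >> h.py <<'E'
D=dict(np.load("pose.npz")) if __import__('os').path.exists("pose.npz") else {}
def w(p): return D['Rs']@np.array(p,float)+[D['t'][0],D['t'][1],0]
def go(pos,Rt):
    "print move row units from present pose"
    s=sense();R0=R.from_quat(s['orientation']).as_matrix()
    d=R0.T@(np.array(pos)-s['position']);rv=R.from_matrix(R0.T@Rt).as_rotvec()
    print('shift',d/200,'rot',rv/(np.pi/2),'| mm',np.linalg.norm(d),'deg',np.degrees(np.linalg.norm(rv)))
def frame(z,x):
    z=np.array(z,float)/np.linalg.norm(z);x=np.array(x,float);x=x-z*(x@z);x/=np.linalg.norm(x)
    return np.column_stack([x,np.cross(z,x),z])
E
python3 -c "
from h import *
print('cl',w([0,-155,98]),w([0,-203,180]))
Rt=frame([0,0,-1],-D['Rs'][:,0]);go([390,190,300],Rt)"
```

```text
cl [591.6909  52.8615  98.    ] [599.4504   5.4928 180.    ]
shift [-1.645  -1.2087 -0.5098] rot [-0.0013 -0.0005 -0.2669] | mm 420.80347949977835 deg 24.01825615153899
```

Emit:
play_rows(rows=[[[85,-0.25,-0.2,-0.2,0,0,-0.05],[85,-0.45,-0.35,-0.4,0,0,-0.1],[85,-0.65,-0.5,-0.5,0,0,-0.15],[85,-0.85,-0.65,-0.5,0,0,-0.2],[85,-0.98,-0.8,-0.5,0,0,-0.27]]])

```text
time_s: 0.72
position: [283.7, 301.7, 298.8]
orientation: [-0.085, 0.996, 0.0, 0.0]
contact_force: [1.2, -0.2, -0.2]
width: 85.1
grip_force: 0.0
```

```bash
python3 -c "
from h import *
Rt=frame([0,0,-1],-D['Rs'][:,0]);go([390,190,300],Rt)"
```

```text
shift [-0.43   -0.6401 -0.0054] rot [-0.      0.0005  0.0044] | mm 154.2247697581459 deg 0.3987920314162916
```

Emit:
play_rows(rows=[[[85,-0.15,-0.22,0,0,0,0],[85,-0.3,-0.43,0,0,0,0],[85,-0.43,-0.64,0,0,0,0],[85,-0.43,-0.64,0,0,0,0]]])

```text
time_s: 1.23
position: [389.8, 189.0, 297.5]
orientation: [-0.081, 0.997, -0.001, -0.001]
contact_force: [-0.9, 0.6, -0.2]
width: 84.8
grip_force: 0.0
```

```bash
python3 - <<'E'
from h import *
s=sense();np.savez("w1.npz",p=s['position'],q=s['orientation']);print(s['position'])
im=snapshot("wrist");cv2.imwrite("pics/w1.png",im);cv2.imwrite("pics/w1b.png",cv2.resize(im,(800,600),interpolation=cv2.INTER_CUBIC))
E
```

```text
[389.8413 188.9619 297.5193]
```

View pics/w1b.png

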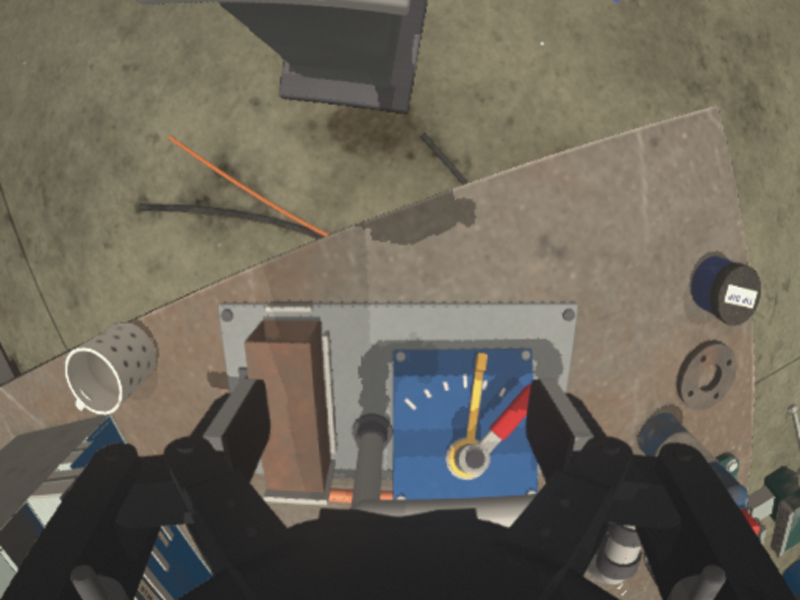

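The wrist view is clear. The plate's front corners are at (220,304) and (577,303), the panel's lower edge runs (393..534, 349), the tab block is at (482,360), and the hub is at (470,460). The red grip runs up and to the right.

```bash
cat >> h.py <<'E'
def wray(f,p):
    c=get_calibration("wrist");K=np.array(c['camera_matrix']);Mt=np.array(c['mount']);S=np.load(f)
    Rw=R.from_quat(S['q']).as_matrix()
    v=(np.array(p,float)-K[:2,2])/K[0,0];r=np.linalg.norm(v)
    d=np.r_[v/r*np.sin(r),np.cos(r)]
    return S['p']+Rw@Mt[:3,3],Rw@Mt[:3,:3]@d
def wplane(f,p,o,n):
    a,d=wray(f,p);return a+d*(np.dot(np.subtract(o,a),n)/np.dot(d,n))
E
cat > m2.py <<'E'
from h import *
f="w1.npz";k=1.5625
A=wplane(f,np.array([220,304])/k,[0,0,8],[0,0,1]);B=wplane(f,np.array([577,303])/k,[0,0,8],[0,0,1])
print('A,B',A,B,np.linalg.norm(A-B))
d=B-A;th=np.arctan2(-d[0],d[1]);Rs=R.from_euler('z',th).as_matrix();t=(A+B)/2-Rs@[-110,10,8];print('stand',th,t,'old',D['th'],D['t'])
a=np.radians(35);Pp=np.array([[np.cos(a),0,-np.sin(a)],[0,1,0],[np.sin(a),0,np.cos(a)]])
Rp=Rs@Pp;op=Rs@[30,80,87]+t
for n,p in (('pl',(393,349)),('pr',(534,349))): 
    print(n,Rp.T@(wplane(f,np.array(p)/k,op,Rp[:,2])-op),'exp -115,-+75')
im=cv2.imread("pics/w1.png");hsv=cv2.cvtColor(im,cv2.COLOR_BGR2HSV)
def locs(lo,hi,h):
    ys,xs=np.nonzero(cv2.inRange(hsv,lo,hi)); k=(xs>250)&(xs<345)&(ys>215)&(ys<310);ys,xs=ys[k],xs[k]
    o=op+Rp[:,2]*h
    return np.array([Rp.T@(wplane(f,(x,y),o,Rp[:,2])-op) for x,y in zip(xs,ys)])[:,:2]
for nm,lo,hi,h in (("red",(0,150,80),(8,255,255),49),("yel",(18,120,110),(32,255,255),3)):
    L=locs(lo,hi,h);r=np.linalg.norm(L,axis=1);ang=np.pi/4-np.arctan2(L[:,1],-L[:,0])
    for lo_,hi_ in ((30,50),(50,70),(70,88),(90,115)):
        q=(r>lo_)&(r<hi_);print(nm,lo_,q.sum(),np.median(ang[q]) if q.any() else 0)
    q=r>30;vx,vy,x0,y0=cv2.fitLine(L[q].astype(np.float32),cv2.DIST_L2,0,.01,.01).ravel()
    if vx>0:vx,vy=-vx,-vy
    print('line ang',np.pi/4-np.arctan2(vy,-vx),'offset from axis',x0*vy-y0*vx)
T=Rp.T@(wplane(f,np.array([482,356])/k,op+19*Rp[:,2],Rp[:,2])-op);print('tab tip',T,np.hypot(T[0],T[1]),np.pi/4-np.arctan2(T[1],-T[0]))
C=Rp.T@(wplane(f,np.array([472,458])/k,op+60*Rp[:,2],Rp[:,2])-op);print('hub top if h60',C)
np.savez("pose.npz",th=th,t=t,Rs=Rs,Rp=Rp,op=op)
E
python3 m2.py
```

```text
A,B [488.9865   5.8571   8.    ] [424.8044 393.5811   8.    ] 393.0002680940444
stand 0.16404803996371878 [567.0518 207.8178   0.    ] old 0.16236838018126976 [566.6342 205.8228]
pl [-114.8756  -75.8817    0.    ] exp -115,-+75
pr [-112.9729   76.3346   -0.    ] exp -115,-+75
red 30 138 0.05059612561910387
red 50 130 0.04182367413512461
red 70 45 0.08465617032340833
red 90 0 0
line ang 0.088507116 offset from axis 1.9713192
yel 30 57 0.652585937429534
yel 50 62 0.6534016378391156
yel 70 48 0.6445208597814964
yel 90 77 0.6283541826196835
line ang 0.6110921 offset from axis -2.116619
tab tip [-102.61     14.7263   19.    ] 103.66139073854049 0.6428545542512367
hub top if h60 [-0.8655 -4.9223 60.    ]
```

```bash
python3 - <<'E'
from h import *
def tri(p,q):
    a,d=ray("top",p);b,e=ray("side",q);s=np.linalg.lstsq(np.c_[d,-e],b-a,rcond=None)[0]
    return (a+d*s[0]+b+e*s[1])/2,np.linalg.norm(a+d*s[0]-b-e*s[1])
for p in ((358,143),(440,92)):
    for q in ((395,198),(423,142),(505,232)): print(p,q,*tri(p,q))
print('mug base',onplane("side",(333,301),[0,0,0],[0,0,1]))
P=onplane("side",(316,198.3),w([0,-155,98]),D['Rs'][:,0]);l=D['Rs'].T@(P-w([0,-155,98]));print('grip',l,np.arctan2(l[2],l[1]),np.hypot(l[1],l[2]))
c,s=np.cos(2.1),np.sin(2.1)
tz=np.array([0,-c,-s]);Rt=frame(D['Rs']@tz,D['Rs']@[0,-1,0])
P=np.array([0,-155,98])+97*np.array([0,c,s])+19*tz
print('TCP grasp',w(P),'pre',w(P-80*tz));go(w(P-80*tz),Rt)
E
```

```text
(358, 143) (395, 198) [ 664.781  -163.6877  248.6538] 29.93365541182433
(358, 143) (423, 142) [ 670.2632 -162.485   363.095 ] 95.78709867740976
(358, 143) (505, 232) [ 730.1819 -255.247   200.3266] 220.19090800432878
(440, 92) (395, 198) [ 687.9834 -279.9897  336.3689] 194.38229207129191
(440, 92) (423, 142) [ 701.4594 -265.796   421.3323] 117.56046098322142
(440, 92) (505, 232) [ 782.8757 -364.394   252.3976] 36.979856181236734
mug base [ 568.4372 -138.9552    0.    ]
grip [  0.     -58.0999  91.8629] 2.1347449410186354 108.69400513773861
TCP grasp [598.7963  16.0495 165.3303] pre [605.3921 -23.796  234.3871]
shift [-0.8951 -1.2329  0.3153] rot [-0.263 -0.265 -0.975] | mm 311.17092630665087 deg 93.96570857887086
```

Emit:
play_rows(rows=[[[60,-0.1,-0.2,-0.05,0,0,-0.11],[60,-0.25,-0.4,-0.1,0,0,-0.23],[60,-0.4,-0.6,-0.1,0,0,-0.34],[60,-0.5,-0.8,-0.1,0,0,-0.46],[60,-0.5,-0.9,-0.1,0,0,-0.57]]])

```text
time_s: 1.9
position: [517.7, 30.4, 317.4]
orientation: [-0.509, 0.861, 0.001, -0.001]
contact_force: [1.6, 0.1, -1.2]
width: 59.9
grip_force: 0.0
```

```bash
cat > pg.py <<'E'
from h import *
import sys
back=float(sys.argv[1]);c,s=np.cos(2.12),np.sin(2.12)
tz=np.array([0,-c,-s]);Rt=frame(D['Rs']@tz,D['Rs']@[0,-1,0])
P=np.array([0,-155,98])+97*np.array([0,c,s])+19*tz
go(w(P-back*tz),Rt);print(sense()['joint_positions'],sense()['contact_force'])
E
python3 pg.py 80
```

```text
shift [ 0.0372 -0.5239  0.4222] rot [-0.1151 -0.3364 -0.4135] | mm 134.77523561630974 deg 49.07883124997762
[-0.0709  0.1028  0.3989  1.869   0.0003 -1.1398] [ 1.617   0.0914 -1.1954]
```

Emit:
play_rows(rows=[[[60,0.04,-0.15,0.0,-0.023,-0.067,-0.083],[60,0.04,-0.3,0.05,-0.046,-0.134,-0.165],[60,0.04,-0.45,0.15,-0.07,-0.2,-0.248],[60,0.037,-0.524,0.28,-0.092,-0.27,-0.33],[60,0.037,-0.524,0.42,-0.115,-0.336,-0.414]]])

```text
time_s: 2.52
position: [605.6, -26.0, 234.0]
orientation: [0.734, -0.622, -0.206, -0.178]
contact_force: [-0.0, -0.2, -0.4]
width: 59.9
grip_force: 0.0
```

```bash
python3 pg.py 80; python3 pg.py 0; python3 - <<'E'
from h import *
s=sense();np.savez("w2.npz",p=s['position'],q=s['orientation'])
cv2.imwrite("pics/w2.png",snapshot("wrist"))
E
```

```text
shift [ 0.0055 -0.0006  0.0041] rot [-0.0026  0.0011  0.0013] | mm 1.3796391905104062 deg 0.28271912377597297
[-0.4146  0.5459  0.665   2.0105  0.4562 -2.2254] [-0.0122 -0.1893 -0.441 ]
shift [0.0062 0.0011 0.4041] rot [-0.0026  0.0011  0.0013] | mm 80.8310953625537 deg 0.28271912377597297
[-0.4146  0.5459  0.665   2.0105  0.4562 -2.2254] [-0.0122 -0.1893 -0.441 ]
```

View pics/w2.png

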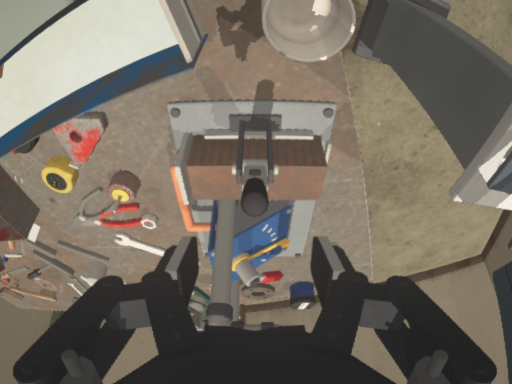

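The grip's end is at (255,197), centred between the fingers (inner edges about 195 and 315). I'll check the lean angle from its row.

```bash
python3 - <<'E'
from h import *
h=w([0,-155,98])
im=cv2.imread("pics/w2.png");m=(im[175:230,225:285].max(2)<45).astype(np.uint8)
n,l,st,ce=cv2.connectedComponentsWithStats(m);print([(st[i].tolist(),(ce[i]+[225,175]).tolist()) for i in range(1,n) if st[i][4]>60])
for v in (196,200,204):
    P=wplane("w2.npz",(255,v),h,D['Rs'][:,0]);L=D['Rs'].T@(P-h);
    a,d=wray("w2.npz",(255,v));aa=D['Rs'].T@(a-h);dd=D['Rs'].T@d
    # angle such that point at r=118 lies on ray
    s=np.linspace(0,600,6001);Q=aa[1:]+np.outer(s,dd[1:]);k=np.argmin(abs(np.hypot(Q[:,0],Q[:,1])-118)+1e3*(Q[:,1]<0));print(v,np.arctan2(Q[k,1],Q[k,0]),(aa+s[k]*dd)[0])
E
```

```text
[]
196 2.167183476165564 -0.5086229676036924
200 2.1401919283393713 -0.5136393472853193
204 2.1128435792351437 -0.5187055337315921
```

Emit:
play_rows(rows=[[[60,0,0,0.15,0,0,0],[60,0,0,0.28,0,0,0],[60,0,0,0.4,0,0,0],[20,0,0,0.4,0,0,0],[10,0,0,0.4,0,0,0]]], newtons=25)

```text
time_s: 3.2
position: [598.7, 15.0, 167.9]
orientation: [0.733, -0.624, -0.205, -0.176]
contact_force: [-0.3, -0.1, 0.2]
width: 24.4
grip_force: 0.0
```

Emit:
play_rows(rows=[[[10,0,0,0,0,0,0],[10,0,0,0,0,0,0],[10,0,0,0,0,0,0]]])

```text
time_s: 3.58
position: [599.4, 14.8, 168.1]
orientation: [0.733, -0.624, -0.205, -0.178]
contact_force: [1.3, 4.0, 4.9]
width: 19.8
grip_force: 24.8
```

```bash
cat > arc.py <<'E'
from h import *
import sys
# TCP targets on the arc, tool orientation constant; tz fixed
s=sense();R0=R.from_quat(s['orientation']).as_matrix();tz=D['Rs'].T@R0[:,2]
h=np.array([0,-155,98.]);g=D['Rs'].T@(s['position']-np.r_[D['t'][:2],0])-19*tz-h
print('grasp rel hinge',g,np.arctan2(g[2],g[1]),np.hypot(g[1],g[2]),'force',s['contact_force'],s['width'])
r=np.hypot(g[1],g[2]);prev=None
for a in map(float,sys.argv[1:]):
    d=R0.T@D['Rs']@(np.array([g[0],r*np.cos(a),r*np.sin(a)])-g);print(a,np.round(d/200,3))
E
python3 arc.py 1.9 1.65 1.4 1.15 0.9 0.7 0.5 0.35 0.2 0.1 0.05
```

```text
grasp rel hinge [  0.2105 -50.6131  86.3173] 2.101126838493048 100.06179964240097 force [1.3491 4.0493 4.8528] 19.806231749488937
1.9 [-0.1    0.     0.012]
1.65 [-0.217  0.001  0.054]
1.4 [-0.32   0.002  0.124]
1.15 [-0.403  0.003  0.217]
0.9 [-0.46   0.004  0.328]
0.7 [-0.485  0.004  0.425]
0.5 [-0.49   0.005  0.525]
0.35 [-0.481  0.006  0.599]
0.2 [-0.461  0.006  0.671]
0.1 [-0.441  0.007  0.717]
0.05 [-0.43   0.007  0.74 ]
```

Emit:
play_rows(rows=[[[10,-0.05,0,0.003,0,0,0],[10,-0.1,0,0.012,0,0,0],[10,-0.16,0,0.031,0,0,0],[10,-0.217,0,0.054,0,0,0],[10,-0.217,0,0.054,0,0,0]]])

```text
time_s: 4.2
position: [592.5, 56.9, 182.1]
orientation: [0.733, -0.624, -0.204, -0.177]
contact_force: [2.1, -1.6, 7.7]
width: 19.9
grip_force: 29.5
```

```bash
python3 arc.py 1.4 1.15 0.9 0.7 0.5 0.35 0.2 0.1 0.05
```

```text
grasp rel hinge [  0.2817  -7.916  100.3614] 1.6495085056467953 100.67305739833189 force [ 2.0754 -1.5683  7.6661] 19.853497909860987
1.4 [-0.104  0.001  0.07 ]
1.15 [-0.187  0.002  0.164]
0.9 [-0.245  0.002  0.275]
0.7 [-0.27   0.003  0.372]
0.5 [-0.276  0.004  0.473]
0.35 [-0.267  0.005  0.548]
0.2 [-0.246  0.005  0.62 ]
0.1 [-0.227  0.005  0.667]
0.05 [-0.215  0.006  0.689]
```

Emit:
play_rows(rows=[[[10,-0.055,0,0.032,0,0,0],[10,-0.104,0,0.07,0,0,0],[10,-0.148,0,0.115,0,0,0],[10,-0.187,0,0.164,0,0,0],[10,-0.219,0,0.218,0,0,0]]])

```text
time_s: 4.82
position: [582.6, 117.3, 168.8]
orientation: [0.733, -0.624, -0.205, -0.178]
contact_force: [0.1, 0.9, 10.4]
width: 20.0
grip_force: 44.9
```

```bash
python3 arc.py 0.9 0.7 0.5 0.35 0.2 0.1 0.05
```

```text
grasp rel hinge [ 0.3838 53.2607 87.0303] 1.021615451898475 102.03416355633364 force [ 0.071   0.9246 10.3966] 19.972829038760832
0.9 [-0.025  0.001  0.057]
0.7 [-0.05   0.001  0.156]
0.5 [-0.055  0.002  0.257]
0.35 [-0.045  0.003  0.333]
0.2 [-0.025  0.003  0.407]
0.1 [-0.005  0.004  0.454]
0.05 [0.007 0.004 0.476]
```

Emit:
play_rows(rows=[[[10,-0.025,0,0.06,0,0,0],[10,-0.042,0,0.11,0,0,0],[10,-0.053,0,0.16,0,0,0],[10,-0.058,0,0.21,0,0,0],[10,-0.058,0,0.258,0,0,0]]])

```text
time_s: 5.45
position: [575.7, 158.9, 133.4]
orientation: [0.732, -0.622, -0.209, -0.182]
contact_force: [-4.0, 15.3, 17.1]
width: 19.9
grip_force: 52.7
```

```bash
python3 arc.py 0.35 0.2 0.15 0.1 0.05
```

```text
grasp rel hinge [ 0.4332 95.25   51.4451] 0.4952152475635623 108.25512223505476 force [-3.9996 15.283  17.1243] 19.898885899622762
0.35 [0.011 0.001 0.078]
0.2 [0.034 0.001 0.156]
0.15 [0.044 0.001 0.181]
0.1 [0.055 0.001 0.205]
0.05 [0.068 0.002 0.229]
```

Emit:
play_rows(rows=[[[60,0,0,0,0,0,0],[60,0,0,0,0,0,0],[60,0,0,0,0,0,0],[60,0,0,-0.1,0,0,0],[60,0,0,-0.3,0,0,0]]])

```text
time_s: 6.08
position: [579.8, 121.0, 176.8]
orientation: [0.732, -0.625, -0.207, -0.175]
contact_force: [-0.1, -0.4, -0.3]
width: 59.6
grip_force: 0.0
```

```bash
python3 - <<'E'
from h import *
print(sense()['position'])
a=snapshot("side")[110:310,185:385];b=snapshot("wrist")
a=cv2.resize(a,(384,384),interpolation=cv2.INTER_CUBIC);cv2.imwrite("pics/s3.png",cv2.resize(np.hstack([a,b[:, 60:440]]),(764,384)))
E
```

```text
[579.7704 120.9791 176.8347]
```

View pics/s3.png

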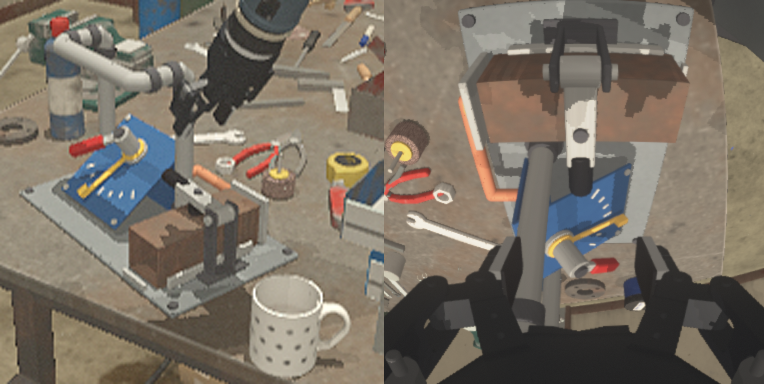

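The clamp arm lies level on the tube, and the tube is still in its nest with the mug standing. Next is the lever.

```bash
cat > lv.py <<'E'
from h import *
import sys
def lev(th,back,tilt=0.0,up=5,r=64):
    ph=np.pi/4-th;Rp=D['Rp'];x=Rp@[-np.cos(ph),np.sin(ph),0]
    z=R.from_rotvec(-tilt*Rp[:,1]).apply(-Rp[:,2])
    z=-Rp[:,2] if tilt==0 else z
    F=frame(z,x);P=D['op']+Rp[:,2]*(45+up)+x*r+19*F[:,2]-back*F[:,2]
    return P,F
if __name__=="__main__":
    P,F=lev(float(sys.argv[1]),float(sys.argv[2]));print(P);go(P,F);print(sense()['joint_positions'],sense()['contact_force'])
E
python3 -c "
from h import *
go([430,60,300],frame([0,0,-1],[-.5,-.87,0]))"; python3 lv.py 0.05 100
```

```text
shift [-0.1628  0.8007 -0.5986] rot [0.1129 0.3353 0.4217] | mm 202.57778271639782 deg 49.54072001562818
[464.0871 315.3829 167.0869]
shift [-0.8725  0.4394  0.6126] rot [ 0.5502 -0.2466  1.2702] | mm 230.62065334220878 deg 126.54416268812597
[-0.2072  0.335   0.29    1.731   0.5089 -1.9895] [0.2285 0.663  1.095 ]
```

Emit:
play_rows(rows=[[[60,0,0.05,-0.25,0.02,0.067,0.084],[60,-0.03,0.2,-0.45,0.045,0.134,0.17],[60,-0.08,0.45,-0.6,0.068,0.2,0.25],[60,-0.16,0.7,-0.6,0.09,0.27,0.34],[60,-0.16,0.8,-0.6,0.113,0.335,0.42]]])

```text
time_s: 6.8
position: [427.0, 60.9, 299.5]
orientation: [-0.501, 0.865, -0.0, -0.001]
contact_force: [0.3, 0.4, -1.6]
width: 59.9
grip_force: 0.0
```

```bash
python3 -c "
from h import *
print(sense()['position']);go([380,200,290],frame([0.25,0,-1],[-1,-.05,0]))"
```

```text
[426.9658  60.8587 299.5394]
shift [-0.4864  0.5502  0.0469] rot [ 0.0845 -0.1395  0.6321] | mm 147.16350415433905 deg 58.74976969464348
```

Emit:
play_rows(rows=[[[60,-0.1,0.11,0.01,0.015,-0.025,0.115],[60,-0.2,0.22,0.02,0.03,-0.05,0.23],[60,-0.3,0.33,0.03,0.045,-0.075,0.345],[60,-0.4,0.44,0.04,0.06,-0.1,0.455],[60,-0.486,0.55,0.047,0.075,-0.125,0.56]]])

```text
time_s: 7.42
position: [380.5, 200.5, 287.5]
orientation: [-0.082, 0.991, -0.0, 0.108]
contact_force: [0.2, 1.0, -0.9]
width: 59.8
grip_force: 0.0
```

```bash
python3 lv.py 0.05 100
```

```text
[464.0871 315.3829 167.0869]
shift [-0.3661  0.5103  0.6878] rot [-0.1029 -0.2355  0.4656] | mm 186.2760429845452 deg 47.8615943709706
[ 0.3809 -0.3896 -0.1218  1.6307 -0.0639  0.21  ] [ 0.2281  0.9783 -0.8849]
```

Emit:
play_rows(rows=[[[60,-0.07,0.1,0.14,-0.02,-0.047,0.093],[60,-0.15,0.2,0.28,-0.04,-0.094,0.186],[60,-0.22,0.31,0.41,-0.062,-0.14,0.28],[60,-0.29,0.41,0.55,-0.082,-0.19,0.373],[60,-0.366,0.51,0.688,-0.103,-0.2355,0.466]]])

```text
time_s: 8.05
position: [463.6, 315.3, 166.2]
orientation: [0.269, 0.915, 0.132, 0.271]
contact_force: [0.6, -0.5, -1.6]
width: 60.0
grip_force: 0.0
```

```bash
python3 lv.py 0.05 100; python3 - <<'E'
from h import *
s=sense();np.savez("w4.npz",p=s['position'],q=s['orientation'])
cv2.imwrite("pics/w4.png",snapshot("wrist"))
E
```

```text
[464.0871 315.3829 167.0869]
shift [-0.0034  0.0029 -0.0025] rot [ 0.0017 -0.0004 -0.0003] | mm 1.0302414721198014 deg 0.1557430781485067
[ 0.6401 -0.4893 -0.5731  0.9281 -0.2643  1.1349] [ 0.6083 -0.542  -1.6071]
```

View pics/w4.png

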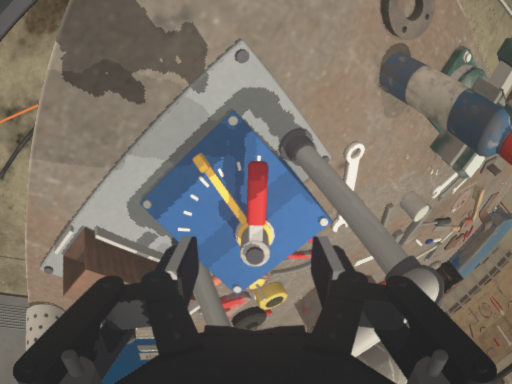

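The red lever is at (257,163..230), upright and centred between the fingers. The tab tip is at (200,160). I'll re-measure the tab and lever angles from this near-normal view.

```bash
python3 - <<'E'
from h import *
f="w4.npz";op,Rp=D['op'],D['Rp']
im=cv2.imread("pics/w4.png");hsv=cv2.cvtColor(im,cv2.COLOR_BGR2HSV)
for nm,lo,hi,h in (("red",(0,150,80),(8,255,255),53),("yel",(18,120,110),(32,255,255),3),("yeltip",(18,120,110),(32,255,255),19)):
    ys,xs=np.nonzero(cv2.inRange(hsv,lo,hi));k=(xs>185)&(xs<275)&(ys>145)&(ys<250);ys,xs=ys[k],xs[k]
    L=np.array([Rp.T@(wplane(f,(x,y),op+Rp[:,2]*h,Rp[:,2])-op) for x,y in zip(xs,ys)])[:,:2]
    r=np.linalg.norm(L,axis=1);ang=np.pi/4-np.arctan2(L[:,1],-L[:,0])
    for a,b in ((30,45),(45,60),(60,75),(75,90),(92,112)):
        q=(r>a)&(r<b)
        if q.any(): print(nm,a,q.sum(),ang[q].mean(),np.median(ang[q]))
    q=(r>32)&(r<88);v=cv2.fitLine(L[q].astype(np.float32),cv2.DIST_L2,0,.01,.01).ravel();vx,vy=v[:2]*(-np.sign(v[0]))
    print(nm,'line',np.pi/4-np.arctan2(vy,-vx),'off',v[2]*vy-v[3]*vx,'rmax',r.max())
    if nm=='yel': # ring centre
        pass
ys,xs=np.nonzero(cv2.inRange(hsv,(18,120,110),(32,255,255)));k=(xs>230)&(xs<285)&(ys>215)&(ys<285)
E
```

```text
red 30 236 0.048048121001099196 0.04200905319053827
red 45 271 0.037872887364978604 0.04303306024171338
red 60 263 0.0310477658038249 0.031714263662913966
red 75 107 0.0497584137531936 0.06701119882427176
red line 0.0354324 off -0.2033081 rmax 89.04502248683748
yel 30 98 0.6955988052549936 0.6957008287354705
yel 45 103 0.6747626821179763 0.6737875574641635
yel 60 106 0.6635371106869338 0.6631113379450477
yel 75 106 0.6572902415202269 0.6569702311006198
yel 92 157 0.6677955395336409 0.6682656620864283
yel line 0.6236249 off -2.6594992 rmax 107.34161026489922
yeltip 30 104 0.5855473534990685 0.5866649872282214
yeltip 45 107 0.5970915614291122 0.5977443911714873
yeltip 60 109 0.6032557068707277 0.6024106627934799
yeltip 75 112 0.6066217147109645 0.6058045772737599
yeltip 92 170 0.625527691042736 0.6255094631440367
yeltip line 0.62367606 off 1.3922834 rmax 107.66369513224875
```

Emit:
play_rows(rows=[[[60,0,0,0.17,0,0,0],[60,0,0,0.34,0,0,0],[60,0,0,0.5,0,0,0],[30,0,0,0.5,0,0,0],[5,0,0,0.5,0,0,0]]], newtons=40)

```text
time_s: 8.72
position: [520.1, 324.8, 86.4]
orientation: [0.266, 0.916, 0.131, 0.27]
contact_force: [0.6, 0.3, 0.2]
width: 24.3
grip_force: 0.0
```

Emit:
play_rows(rows=[[[5,0,0,0,0,0,0],[5,0,0,0,0,0,0],[5,0,0,0,0,0,0]]])

```text
time_s: 9.1
position: [520.4, 325.3, 86.9]
orientation: [0.266, 0.916, 0.132, 0.271]
contact_force: [-0.1, -0.4, -0.1]
width: 4.7
grip_force: 0.0
```

```bash
for a in 0.035 0.15 0.27 0.39 0.51 0.62; do python3 lv.py $a 0 | grep -v '^\['; done; python3 -c "
from h import *
s=sense();print(s['contact_force'],s['width'])"
```

```text
shift [ 0.0012 -0.0001  0.0078] rot [ 0.002  -0.0014  0.0127] | mm 1.575446918853001 deg 1.1675724508329655
shift [-0.0002 -0.0369  0.0077] rot [ 0.0021 -0.0013 -0.0605] | mm 7.531811842873365 deg 5.447274775922905
shift [-0.0061 -0.0748  0.0075] rot [ 0.0022 -0.0012 -0.1369] | mm 15.082355595511508 deg 12.320237570109217
shift [-0.0165 -0.1117  0.0074] rot [ 0.0023 -0.001  -0.2133] | mm 22.635392195537676 deg 19.195010003972307
shift [-0.0313 -0.1471  0.0072] rot [ 0.0023 -0.0009 -0.2897] | mm 30.121111796300553 deg 26.07016048092775
shift [-0.0485 -0.1778  0.0071] rot [ 0.0024 -0.0008 -0.3597] | mm 36.89352245720151 deg 32.37250812459627
[-0.0601 -0.4467 -0.1063] 4.731775927972357
```

```bash
python3 - <<'E'
from h import *
s=sense();np.savez("w5.npz",p=s['position'],q=s['orientation']);D_=D
print('TCP in panel',D['Rp'].T@(s['position']-D['op']))
b=snapshot("wrist");a=snapshot("side")[150:250,220:320];cv2.imwrite("pics/w5.png",b)
cv2.imwrite("pics/w5c.png",np.hstack([cv2.resize(a,(384,384),interpolation=cv2.INTER_CUBIC),b[:,70:450]]))
E
```

```text
TCP in panel [-46.6148  43.4929  32.5559]
```

View pics/w5c.png

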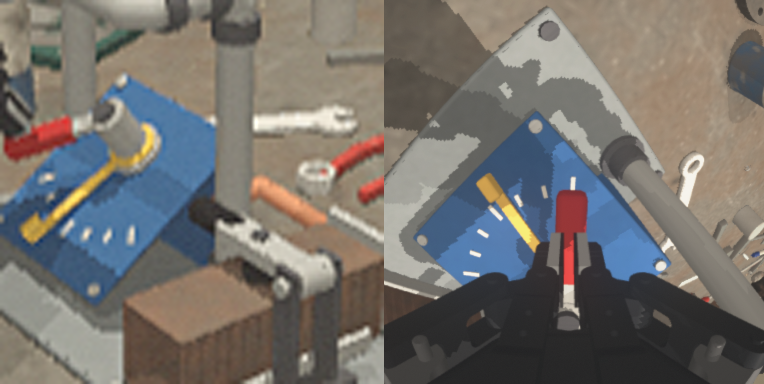

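```bash
python3 - <<'E'
from h import *
def tri(ra,rb):
    (a,d),(b,e)=ra,rb;s=np.linalg.lstsq(np.c_[d,-e],b-a,rcond=None)[0]
    return D['Rp'].T@((a+d*s[0]+b+e*s[1])/2-D['op']),np.linalg.norm(a+d*s[0]-b-e*s[1])
for n,p,q in(('tip',(258,162),(257,191)),('bolt',(233,120),(221,126)),('boltR',(323,222),(346,266)),('boltL',(147,204),(108,239)),('tab',(200,156),(172,182))):
    print(n,*tri(wray("w4.npz",p),wray("w5.npz",q)))
# same with w1 (bigger baseline): tab, bolts
print('tab w1-w5',*tri(wray("w1.npz",np.array([482,354])/1.5625),wray("w5.npz",(172,178))))
print('boltb w1-w5',*tri(wray("w1.npz",np.array([400,356])/1.5625),wray("w5.npz",(108,239))),*tri(wray("w1.npz",np.array([526,355])/1.5625),wray("w5.npz",(221,126))))
c=get_calibration("wrist");q=np.linalg.inv(c['mount'])
for L in ([0,0,0],[0,11,0],[0,-11,0],[0,0,-19]):
    v=q[:3,:3]@L+q[:3,3];t=np.arctan2(np.hypot(*v[:2]),v[2]);u=v[:2]/max(np.hypot(*v[:2]),1e-9)*t*297.3+[254.3,193.2];print(L,u)
E
```

```text
tip [-62.7088  59.4797  35.1413] 0.4526121868600652
bolt [-106.8185   66.9232   10.8712] 0.22370571991238727
boltR [41.6309 64.9316  2.7861] 0.4389766615893007
boltL [-107.2512  -69.9808   -1.3017] 0.46374998014520175
tab [-102.7031   22.6807   31.1389] 1.1284751783188156
tab w1-w5 [-104.8741   16.4929   10.6905] 1.490244593816645
boltb w1-w5 [-106.9335  -68.7002    0.0775] 1.066127937095792 [-106.2353   65.9962    1.3124] 1.5419750563301422
[0, 0, 0] [255.3805 223.9593]
[0, 11, 0] [272.5874 223.928 ]
[0, -11, 0] [238.1695 223.9221]
[0, 0, -19] [255.4382 236.6508]
```

```bash
python3 - <<'E'
from h import *
im=cv2.imread("pics/w5.png");hsv=cv2.cvtColor(im,cv2.COLOR_BGR2HSV)
for y in range(186,300,4):
    s=''
    for x in range(225,292):
        h,S,v=hsv[y,x]; s+= 'R' if (h<8 or h>172) and S>140 and v>70 else 'b' if 100<h<125 and S>100 else 'y' if 18<h<32 and S>120 else '#' if v<60 else '+' if v<110 else '.'
    print(y,s)
E
```

```text
186 b.......bbbbbbbbbbbbbbbbbbbbbbb......bbbbbbbbbbbbbbbbbbbbbbbbbbbbbb
190 bb.......bbbbbbbbbbb...+.............+++++..bbbbbbbbbbbbbbbbbbbbbbb
194 bbb......bbbbbbbbb+.RRRRRRRRRRRRRRRRRRRRRRRRRR..bbbbbbbbbbbbbbbbbbb
198 bbbb.....bbbbbbbb+RRRRRRRRRRRRRRRRRRRRRRRRRRRRR..bbbbbbbbbbbbbbbbbb
202 bbbbbbbbbbbbbbbb..RRRRRRRRRRRRRRRRRRRRRRRRRRRRRR.bbbbbbbbbbbbbbbbbb
206 bbbbbbbbbbbbbbbb..RRRRRRRRRRRRRRRRRRRRRRRRRRRRRR.bbbbbbbbbbbbbbbbbb
210 bbbbbbbbbbbbbbbb..RRRRRRRRRRRRRRRRRRRRRRRRRRRRR..bbbbbbbbbbbbbbbbbb
214 bbbbbbbbbbbbbbbb..RRRRRRRRRRRRRRRRRRRRRRRRRRRRR..bbbbbbbbbbbbbbbbbb
218 bbbbbbbbbbbbbbbb..RRRRRRRRRRRRRRRRRRRRRRRRRRRRR..bbbbbbbbbbbbbbbbbb
222 bbbbbbbbbbbbbbbb..RRRRRRRRRRRRRRRRRRRRRRRRRRRRR.bbbbbbbbbbbbbbbbbbb
226 b.bbbbbbbbbbbbbb+RRRRRRRRRRRRRRRRRRRRRRRRRRRRRR.bbbbbbbbbbbbbbbbbbb
230 bbbbbbbbbbbbbbbb+RRRRRRRRRRRRRRRRRRRRRRRRRRRRRR.bbbbbbbbbbbbbbbbbbb
234 b.bbbbbbbbb..........++#+RRRRRRRRRR+#++.........bbbbbbbbbbbbbbbbbbb
238 bbbbbbbbbbb..........+##+RRRRRRRRRR+#++..........bbbbbbbbbbbbbbbbbb
242 .++++++++++..........+##+RRRRRRRRRR+#++.........++++++++++bbbbbbbbb
246 #########++.....
[... 287 characters left out ...]
.....+###+RRRRRRRRRR+###+...........++############bb
266 #######++++.........+###+RRRRRRRRRR+###+.........+++#############+b
270 ################+...+###+RRRRRRRRRR+##++...+#######################
274 ##################+++###RRRRRRRRRRR+##++++#########################
278 ########################RRRRRRRRRRR+###############################
282 ########################RRRRRRRRRRR+###############################
286 #######################+...........+###############################
290 #######################+...........+###############################
294 ####################++++............+##############################
298 ####################++++............+##############################
```

The fingers closed above the lever: in the image they cover its edges and the pads never touched it. The fingers seem to sit higher than the nominal TCP suggests. I'll open again, go lower, watch the force, and close.

Emit:
play_rows(rows=[[[45,0,0,-0.05,0,0,0],[45,0,0,-0.05,0,0,0],[45,0,0,0,0,0,0],[45,0,0,0.05,0,0,0],[45,0,0,0.09,0,0,0]]])

```text
time_s: 9.82
position: [530.3, 326.2, 69.4]
orientation: [0.266, 0.916, 0.131, 0.27]
contact_force: [0.5, 0.5, 0.7]
width: 44.5
grip_force: 0.0
```

Emit:
play_rows(rows=[[[10,0,0,0,0,0,0],[10,0,0,0,0,0,0],[10,0,0,0,0,0,0],[10,0,0,0,0,0,0]]])

```text
time_s: 10.32
position: [530.1, 327.1, 70.7]
orientation: [0.266, 0.916, 0.132, 0.27]
contact_force: [3.3, 2.9, -4.9]
width: 16.4
grip_force: 41.9
```

```bash
python3 - <<'E'
from h import *
s=sense();np.savez("w6.npz",p=s['position'],q=s['orientation'])
print('TCP in panel',D['Rp'].T@(s['position']-D['op']),s['width'],s['grip_force'],s['contact_force'])
im=snapshot("wrist");cv2.imwrite("pics/w6.png",im);hsv=cv2.cvtColor(im,cv2.COLOR_BGR2HSV)
for y in range(190,300,6):
    t=''
    for x in range(215,300):
        h,S,v=hsv[y,x]; t+= 'R' if (h<8 or h>172) and S>140 and v>70 else 'b' if 100<h<125 and S>100 else 'y' if 18<h<32 and S>120 else '#' if v<60 else '+' if v<110 else '.'
    print(y,t)
E
```

```text
TCP in panel [-47.8585  43.6721  13.5853] 16.39472543020797 41.890318393707275 [ 3.2911  2.8773 -4.9404]
190 bbbbbbbbbbbbbbbbbbbbbbbbbbbbbbbbbbbbbbbbbb.......bbbbbbbbbbbbbbbbbbbbbbbbbbbbbbbbbbbb
196 bbbbbbbbbb.......bbbbbbbbbbbbbbbbbbbbbbbbb.......bbbbbbbbbbbbbbbbbbbbbbbbbbbbbbbbbbbb
202 bbbbbbbbbbb.......bbbbbbbb...+....................+..bbbbbbbbbbbbbbbbbbbbbbbbbbbbbbbb
208 bbbbbbbbbbbbb.....bbbbb+.RRRRRRRRRRRRRRRRRRRRRRRRRRRRRRR+bbbbbbbbbbbbbbbbbbbbbbbbbbbb
214 bbbbbbbbbbbbbbbbbbbbbb.RRRRRRRRRRRRRRRRRRRRRRRRRRRRRRRRRR..bbbbbbbbbbbbbbbbbbbbbbbbbb
220 bbbbbbbbbbbbbbbbbbbbbb.RRRRRRRRRRRRRRRRRRRRRRRRRRRRRRRRRR.bbbbbbbbbbbbbbbbbbbbbbbbbbb
226 bbbbbbbb..b..bbbbbbbbb..RRRRRRRRRRRRRRRRRRRRRRRRRRRRRRRRR.bbbbbbbbbbbbbbbbbbbbbbbbbbb
232 bbbbbbbb...++++.......+.RRRRRRRRRRRRRRRRRRRRRRRRRRRRRRRR.+b.........bbbbbbbbbbbbbbbbb
238 bbbbbbb............++##+RRRRRRRRRRRRRRRRRRRRRRRRRRRRRRRR+##+..........bbbbbbbbbbbbbbb
244 +++++++++..........+###+RRRRRRRRRRRRRRRRRRRRRRRRRRRRRRRR+###+..........+########+bbbb
250 +++++++...........++###+RRRRRRRRRRRRRRRRRRRRRRRRRRRRRRRR+###++..........++#########++
256 ++++++...........++####+RRRRRRRRRRRRRRRRRRRRRRRRRRRRRRR++####++..........++##########
262 +++++...........++#####+RRRRRRRRRRRRRRRRRRRRRRRRRRRRRRR++#####++...........+#########
268 #####++++++.....++++###++RRRRRRRRRRRRRRRRRRRRRRRRRRRRRR++###++++.....+++#############
274 +++####+####+++++++++##+RRRRRRRRRRRRRRRRRRRRRRRRRRRRRRRR+##++++++++##################
280 ################+++++#+RRRRRRRRRRRRRRRRRRRRRRRRRRRRRRRRR++#++++######################
286 ###############++++++++RRRRRRRRRRRRRRRRRRRRRRRRRRRRRRRR..+#++++######################
292 ###############+++++++..RRRRRRRRRRRRRRRRRRRRRRRRRRRRRR.yyy+++++######################
298 #############++++++++++.RRRRRRRRRRRRRRRRRRRRRRRRRRRRRR...y+++++######################
```

```bash
cat > rot.py <<'E'
from h import *
import sys
s=sense();R0=R.from_quat(s['orientation']).as_matrix()
for a in map(float,sys.argv[1:]):
    Q=R.from_rotvec(a*D['Rp'][:,2]);P=D['op']+Q.apply(s['position']-D['op']);F=Q.as_matrix()@R0
    print(a,np.round(R0.T@(P-s['position'])/200,3),np.round(R.from_matrix(R0.T@F).as_rotvec()/(np.pi/2),3))
E
python3 rot.py .1 .2 .3 .4 .5 .585
```

```text
0.1 [-0.001 -0.032 -0.   ] [ 0.     0.    -0.064]
0.2 [-0.006 -0.064 -0.   ] [ 0.     0.    -0.127]
0.3 [-0.014 -0.096 -0.   ] [ 0.001  0.    -0.191]
0.4 [-0.024 -0.126 -0.   ] [ 0.001  0.001 -0.255]
0.5 [-0.038 -0.156 -0.   ] [ 0.001  0.001 -0.318]
0.585 [-0.052 -0.179 -0.001] [ 0.001  0.001 -0.372]
```

Emit:
play_rows(rows=[[[10,-0.001,-0.032,0,0,0,-0.064],[10,-0.006,-0.064,0,0,0,-0.127],[10,-0.014,-0.096,0,0,0,-0.191],[10,-0.024,-0.126,0,0,0,-0.255],[10,-0.024,-0.126,0,0,0,-0.255]]], newtons=60)

```text
time_s: 11.0
position: [522.8, 302.6, 62.9]
orientation: [0.079, 0.951, 0.074, 0.29]
contact_force: [2.7, 1.0, -3.9]
width: 15.7
grip_force: 62.0
```

```bash
cat > ang.py <<'E'
from h import *
# lever angle from tool x, panel coordinates
s=sense();R0=R.from_quat(s['orientation']).as_matrix();x=D['Rp'].T@R0[:,0];p=D['Rp'].T@(s['position']-D['op'])
print('tool ang',np.pi/4-np.arctan2(x[1],-x[0]),'pos ang',np.pi/4-np.arctan2(p[1],-p[0]),np.hypot(p[0],p[1]),p[2],'F',D['Rp'].T@s['contact_force'],s['width'],s['grip_force'])
E
python3 ang.py; python3 rot.py 0.05 .1 .15 .185 .2
```

```text
tool ang 0.4553196308693256 pos ang 0.4607687730940185 64.92724390954172 13.623445320930177 F [ 0.1074  0.4991 -4.7917] 15.65929496050747 62.029935121536255
0.05 [-0.    -0.016 -0.   ] [ 0.     0.    -0.032]
0.1 [-0.002 -0.032 -0.   ] [ 0.     0.    -0.064]
0.15 [-0.004 -0.048 -0.   ] [ 0.     0.    -0.095]
0.185 [-0.006 -0.06  -0.   ] [ 0.     0.    -0.118]
0.2 [-0.007 -0.064 -0.   ] [ 0.     0.    -0.127]
```

Emit:
play_rows(rows=[[[10,-0.001,-0.025,0,0,0,-0.05],[10,-0.004,-0.045,0,0,0,-0.09],[10,-0.005,-0.055,0,0,0,-0.108],[10,-0.005,-0.055,0,0,0,-0.108]]])

```text
time_s: 11.5
position: [522.4, 292.2, 61.4]
orientation: [-0.002, 0.954, 0.05, 0.295]
contact_force: [0.8, 2.1, -3.3]
width: 15.7
grip_force: 62.1
```

```bash
python3 ang.py
```

```text
tool ang 0.6245640330335734 pos ang 0.6218980088111116 64.95856924727782 13.620837054934249 F [-0.9663  1.9865 -3.3336] 15.662654306497721 62.12817907333374
```

Emit:
play_rows(rows=[[[50,0,0,0,0,0,0],[50,0,0,0,0,0,0],[50,0,0,-0.1,0,0,0],[50,0,0,-0.3,0,0,0],[50,0,0,-0.5,0,0,0]]])

```text
time_s: 12.12
position: [466.4, 282.2, 145.7]
orientation: [-0.002, 0.954, 0.05, 0.297]
contact_force: [0.6, 0.5, 0.7]
width: 50.0
grip_force: 0.0
```

```bash
python3 - <<'E'
from h import *
f="w7.npz";s=sense();np.savez(f,p=s['position'],q=s['orientation']);im=snapshot("wrist");cv2.imwrite("pics/w7.png",im)
sd=snapshot("side");cv2.imwrite("pics/s7.png",sd)
op,Rp=D['op'],D['Rp'];hsv=cv2.cvtColor(im,cv2.COLOR_BGR2HSV)
for nm,lo,hi,h in (("red",(0,150,80),(8,255,255),53),("yel",(18,120,110),(32,255,255),19)):
    ys,xs=np.nonzero(cv2.inRange(hsv,lo,hi))
    L=np.array([Rp.T@(wplane(f,(x,y),op+Rp[:,2]*h,Rp[:,2])-op) for x,y in zip(xs,ys)])[:,:2]
    r=np.linalg.norm(L,axis=1);ang=np.pi/4-np.arctan2(L[:,1],-L[:,0])
    for a,b in ((30,50),(50,70),(70,88),(92,112)):
        q=(r>a)&(r<b)&(abs(ang-.6)<.4)
        if q.sum()>3: print(nm,a,q.sum(),np.median(ang[q]))
    q=(r>32)&(r<88)&(abs(ang-.6)<.4)
    if q.sum()>20:
        v=cv2.fitLine(L[q].astype(np.float32),cv2.DIST_L2,0,.01,.01).ravel();vx,vy=v[:2]*(-np.sign(v[0]));print(nm,'line',np.pi/4-np.arctan2(vy,-vx))
cv2.imwrite("pics/w7c.png",np.hstack([cv2.resize(sd[110:310,185:385],(384,384),interpolation=cv2.INTER_CUBIC),im[:,70:450]]))
E
```

```text
red 30 248 0.6346409771343545
red 50 12 0.5885488086460482
red 70 191 0.6391700360258181
red line 0.63026255
yel 70 15 0.6383703452701095
yel 92 177 0.6439371350343245
```

View pics/w7c.png

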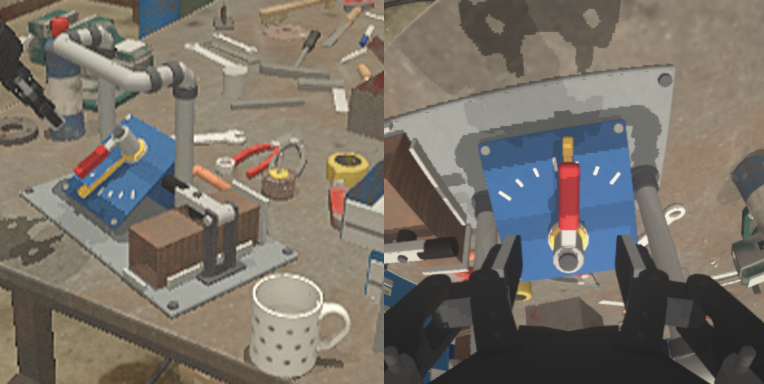

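The lever covers the tab (about 0.635 against 0.64 rad). The clamp is on the tube, the mug is standing, and the gripper is clear of everything.

```bash
python3 -c "
from bench import *
print(close_job())"
```

```text
the job is handed in; nothing more can be done
None
```

The job is handed in, with no verdict shown. In the last pictures the clamp arm lay down on the tube, the red lever measured about 0.635 rad against about 0.64 rad for the yellow tab, the tube was in its nest, and the mug was upright. I judged the clamp's resting angle by eye only.

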